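Clamp a cement test block in the hand-cranked cam fixture

TASK

Clamp the rectangular cement block in the cam fixture: set it down upright on the nest floor between the two jaws, its short side across the gap, without dropping it; then take the crank by its knob and turn it until the follower's roller has gone over the corner of the cam's nose and rests in the flat, so that the clamp stays shut by itself when you let go. Hold the knob lightly (a grip of 20 N is plenty), feel for the flat and never force the crank; leave the other samples and the things on the bench where they are.

Things in the scene. Friction and masses are not known exactly. Their poses are not given: they have to be found in the camera images.
- block: the cement block to clamp: grey rectangular bar 24 x 36 x 60 mm (its x, y, z), 0.09 to 0.13 kg, standing upright in a low white tray (rim 14 mm, floor 4 mm high) in a row with two other cement samples, 80 to 91 mm apart. Origin: centre of its underside, z up its height. In the fixture its 24 mm side lies along the fixture's y.
- rig: the fixed cam fixture on an aluminium plate 130 x 240 x 12 mm. Origin: on the underside, 10 mm from the plate's centre towards the nest; y runs from the nest (-y) to the camshaft (+y), z up. In order along y: fixed jaw (face at -54 mm), nest, moving jaw, follower, vertical camshaft (+75 mm), end block (+115 mm); guide rods at x = +-40 mm. All this is up to 55 mm high, the crank's knob 139 mm.
- nest (a point): centre of the nest between the open jaws, on its floor 16 mm above the bench; axes as the fixture's. Jaw faces 15 mm away along -y (fixed) and +y (moving), tops 32 mm above the floor; side cheeks, 23 mm high, 20 mm away along -x and +x. The block has 3 mm to spare at each jaw, 2 mm at each cheek, and stands 28 mm proud. The moving jaw pushes it 3 mm along -y, home on the fixed jaw.
- jaw: the moving aluminium jaw, 98 x 14 x 30 mm. Origin: middle of the lower edge of its clamping face, which looks along the fixture's -y, 15 mm from the nest centre when open. Two stiff springs (together 7 N/mm) lie between it and the follower: once it bears on the block it stops, while the follower goes on and squeezes them. It presses with 30 N in the flat, about 40 N on a corner.
- crank: steel crank arm on the camshaft. Origin: on the shaft axis at the hub's lower end, 78 mm above the bench; x along the arm to the knob, z up. Its hub is clamped on the shaft at a different angle each time (0.9 rad either way), so the arm does not tell where the flat is. Knob: free-spinning upright black cylinder, 22 mm across, axis 70 mm along x, from 93 to 139 mm above the bench; arm 82 to 92 mm.
- core: cement sample not to be moved: an upright round core 32 mm across, 58 mm high, in the tray; origin at the centre of its underside
- slab: cement sample not to be moved: an upright flat slab 18 x 58 x 48 mm, in the tray; origin at the centre of its underside
- beaker: bystander: clear plastic beaker 90 mm across, 115 mm high; origin under its centre
- jar: bystander: low white jar 80 mm across, 62 mm high; origin under its centre
- bottle: bystander: white bottle 64 mm across, 150 mm high; origin under its centre
- wrench: bystander: steel wrench lying on the bench left of the robot, along its own x
- caliper: bystander: calliper about 160 mm long lying on the bench near the robot, along its own x
- cam_axis (a point): on the camshaft's axis at the cam's upper face, 42 mm above the bench; does not turn. Cam: round base of 17 mm radius, a nose ending in a flat 18 mm wide, 28 mm from the axis, between two rounded corners that reach 30 mm. The follower's 20 mm roller, on the nest's side, is held on it by a light spring (8 to 11 N). Clockwise from above, the flat comes 1.7 to 2.6 rad after the start.
- knob_circle (a point): on the shaft axis at the knob's mid height, 116 mm above the bench; knob at 70 mm. Felt there, block in place, turning clockwise: 1 N at first; from 1.5 rad before the flat 2 to 5 N, about 10 N at 0.65 rad, none on the corner at 0.38 rad, then a pull ahead of 3 to 5 N, none in the flat, then 8 N again. Let go within 0.2 rad of the flat it centres itself; before the corner it springs open.
Things that resemble listed ones, but are neither listed nor needed, are in the scene too. What is shaped like the block but blue, red or yellow is not meant.

How it is judged (in metres and radians):
On the way:
1. the block stands upright on the nest floor between the open jaws, let go (x of block in the frame of nest between -0.004 and 0.004 m and y of block in the frame of nest between -0.0045 and 0.0045 m and z of block in the frame of nest between -0.003 and 0.003 m and angle between block's own z axis and vertical below 0.06 rad and angle between the x axis of block and the y axis of rig, either way round below 0.15 rad and contact force between the fingers and block below 0.1 N and contact force between jaw and block below 5 N), for 0.2 s.
At the end, for the whole second after the job is handed in: The roller rests in the cam's flat by itself: the moving jaw presses the block with 24 to 36 N (the flat gives 30, a corner about 40); block upright (0.06 rad), square (0.15 rad), on the nest floor within 3 mm, home against the fixed jaw within 2.5 mm, within 4 mm sideways; crank and block at rest (x of block in the frame of nest between -0.004 and 0.004 m and y of block in the frame of nest between -0.0055 and -0.001 m and z of block in the frame of nest between -0.003 and 0.003 m and angle between block's own z axis and vertical below 0.06 rad and angle between the x axis of block and the y axis of rig, either way round below 0.15 rad and contact force between jaw and block between 24 and 36 N and linear speed of block below 0.01 m/s and angular speed of each of block, crank below 0.1 rad/s); the robot touches nothing.
It fails at once if the crank is forced or its knob crushed: contact forces of more than 80 N in all, grip included (contact force between any of the fingers, the arm and crank above 80 N).
It fails at once if the block is dropped: it falls freely faster than 0.45 m/s (contact force between anything else and block below 0.05 N and linear speed of block above 0.45 m/s).
It fails at once if another sample is moved by more than 25 mm or tipped (distance of any of core, slab from where it was at the start of the episode above 0.025 m or angle between any of core, slab's own z axis and vertical above 0.3 rad).
It fails at once if a thing on the bench is moved by more than 25 mm (distance of any of beaker, jar, bottle, wrench, caliper from where it was at the start of the episode above 0.025 m).
It also fails if it takes over 64 s, if anything falls off the work surface, if the arm or the gripper's body presses on something with over 40 N, if the wrist force passes 120 N, or if a joint passes its speed limit or range.

ROBOT

A 6-joint arm with a two-finger parallel gripper is mounted at the origin on the work surface. World frame = base frame: x ahead of the robot, y to its left, z up, the work surface at z = 0. Lengths are in mm, angles in rad, forces in N, time in s.
With the tool pointing down it reaches from about 275 to 1000 mm from the base axis. Payload 8.4 kg.
Tool frame: the origin (TCP) lies on the centre line of the jaws, within the pads' length; the fingertips stand r.tip_reach ahead of it and the grasp point (between the pads) lies 11 mm behind it (r.tip_reach is the distance from the TCP to the fingertips, in mm); z points along the fingers, y is the line along which they close (so a half turn about z gives the same grasp; the last joint's range is limited). The gripper opens to 85 mm and grips with 20 to 120 N. Pads are 22 mm wide; open, the fingers measure 114 mm over their backs; the gripper's body (76 mm by 85 mm) begins 54 mm behind the grasp point. The pads swing forward as they close: fully open they stand 13 mm farther back than shut.
Start: joints at [1.283, 0.353, 1.633, -0, 1.155, -0.002], TCP at [176.202, 599.651, 239.281] pointing down, gripper open.
Joint ranges: [-2.63, 2.63], [-0.92, 2.1], [0.06, 2.66], [-1.3, 4.44], [0, 2.69], [-3.02, 3.02]. Speed limits (rad/s): [2.22, 2.22, 2.79, 3.14, 3.14, 3.14].

INTERFACE

Orientations are given as [roll, pitch, yaw] about the fixed x, y, z axes, in that order (R = Rz(yaw) Ry(pitch) Rx(roll)).
In Python, from rig import r gives the robot as it stands.
- The arm moves only by the tool carry_out, never from a script. Its argument "targets" is a list of rows, each an object with "dp": the shift along the tool's x, y, z in mm, a list of three; "yaw": the turn about the tool's z in degrees. A call has 1 to 12 rows; each row is the pose to reach, as a shift and turn from the pose commanded when the call began, along the tool's axes at that moment; what a row does not reach only later rows make up. A row lasts 1/8 s, in which the tool goes at most 62.5 mm and 10.7 degrees, less where a joint would pass 70% of its speed; a pose out of reach is approached as far as the arm can. A call with a gripper value outside its range is refused whole. "fingers" is the opening, from -1 (shut) to 1 (fully open), so that 0 is half open, set as the call begins (left out, the last holds). The fingers move at their own pace and stop on an object; "grip_force" is the grip in N (left out, the last holds). Time passes only in rows, so rows that repeat a pose let the fingers close. It gives the time, the measured TCP pose, the force, the opening and the grip force at its end, in the units of the state.
- r.sense(): the state, without advancing time (a new reading comes with each control period).
- r.grab_frame(name): name is "scene" or "top" or "wrist"; returns the picture (480x640x3 uint8, red, green, blue); there is no depth.
- r.get_calibration(name): a dict with "fx", "fy", "cx", "cy" (pixels), "dist_coeffs" ([k1, k2, p1, p2, k3] as OpenCV has them; the pictures are not rectified), "rvec" (rotation vector, rad) and "tvec" (3), from world to camera coordinates, as OpenCV has them. Camera axes: x right, y down, z forward; pixel columns grow to the right and rows downward; lengths in mm; the calibration is good to about 2 mm. A picture is of the moment at which its call begins: read the wrist's pose just before it. get_calibration takes no time and is no camera call; for the wrist camera it gives the pose at the moment of the call.
- r.sign_off(): hands the job in; it is judged then, once.
The state is a dict: "clock": time; "qpos": joint angles; "qvel": joint speeds; "joint_efforts": joint torques, N m; "eef_pos": TCP position; "tcp_rot": TCP orientation; "contact_force": force on the tool from outside, world axes, zero at the start; "wrist_torque": the same for the moment, N m; "opening": opening from 0.0 (shut) to 1.0 (fully open); "grasp_force": force on a finger pad.
Only numpy, scipy, OpenCV 4.12 (cv2) and the standard library are available. Lean on these libraries where they do the work, as an engineer would, in place of code of your own. Each camera call takes 0.05 s, during which the arm holds its last target. There are 200 camera calls.

## Working session

There is one attempt and no reset: what is moved stays moved. The work goes in short steps, Python scripts to look and compute and a tool call to move; the robot and the scene stay as the last step left them, time stands still between calls to the robot, and variables do not carry over. Pictures are saved under pics/ and viewed, at most 10 in all, crops included, and the job is handed in when it is done.

Besides the shell and the picture viewer there is one more tool, called after "Call:" as name(argument=value, ...), one argument or row to a line, values as JSON. carry_out: Moves the arm, as the interface text tells. Its arguments: {"type":"object","properties":{"targets":{"type":"array","items":{"type":"object","properties":{"dp":{"type":"array","items":{"type":"number"}},"yaw":{"type":"number"}}}},"fingers":{"type":"number"},"grip_force":{"type":"number"}},"required":["targets"]}

```bash
mkdir -p pics; ls; python3 - <<'E'
from rig import r
import cv2
print(r.sense(), r.tip_reach)
for n in("scene","top"):
    cv2.imwrite(f"pics/{n}0.png",r.grab_frame(n)[:,:,::-1]); print(n,r.get_calibration(n))
E
```

```text
pics
{'clock': 0.0, 'qpos': array([ 1.28258430e+00,  3.53672391e-01,  1.63417090e+00, -2.34893779e-05,
        1.15519723e+00, -2.38723012e-03]), 'qvel': array([ 0.00121045, -0.00093711,  0.0008034 , -0.00053987,  0.00206281,
       -0.00169638]), 'joint_efforts': array([-6.71200542e-04, -6.05254054e+01, -3.42082357e+01, -1.38717905e-04,
        9.29360715e-03,  3.81022190e-06]), 'eef_pos': array([176.07883068, 599.17656628, 238.53080554]), 'tcp_rot': array([-3.14014473e+00,  1.80196215e-05,  2.85577737e+00]), 'contact_force': array([-0.32552096,  0.99689159, -0.80057789]), 'wrist_torque': array([-0.0710669 ,  0.04935821, -0.01557141]), 'grasp_force': 0.0, 'opening': 0.9985152040771359} 8.0
scene {'fx': 518.6104606207816, 'fy': 518.6104606207816, 'cx': 320.6092962768564, 'cy': 230.2919014543525, 'dist_coeffs': array([-0.09369778,  0.        ,  0.        ,  0.        ,  0.        ]), 'rvec': array([ 2.08611832,  0.57427843, -0.33542658]), 'tvec': array([-489.61586884,  -34.20316306, 1349.54405931])}
top {'fx': 594.591766696904, 'fy': 594.591766696904, 'cx': 321.0589916889137, 'cy': 240.9570474952826, 'dist_coeffs': array([-0.02151908,  0.        ,  0.        ,  0.        ,  0.        ]), 'rvec': array([ 2.1622726 , -2.11992739,  0.15339119]), 'tvec': array([  70.17174064,  556.95389083, 1559.87046923])}
```

View pics/scene0.png

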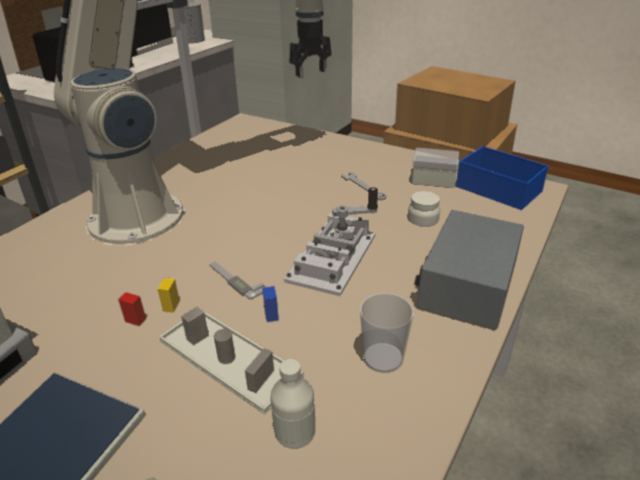

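View pics/top0.png

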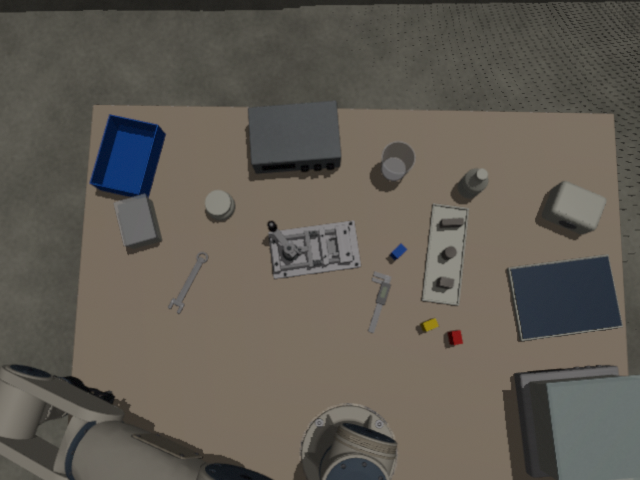

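The scene picture shows the tray with block (scene px 195,325), core and slab, and the rig at (335,245). In the top picture the block is at (447,283), the rig plate spans 270–360 × 222–277, and the knob is at (272,226).

```bash
cat > h.py <<'E'
from rig import r
import cv2, numpy as np
def cal(n):
    c=r.get_calibration(n); K=np.array([[c['fx'],0,c['cx']],[0,c['fy'],c['cy']],[0,0,1.]])
    return K,np.array(c['dist_coeffs']),cv2.Rodrigues(np.array(c['rvec'],float))[0],np.array(c['tvec'],float)
def unproj(C,uv,z):
    K,d,R,t=C; p=cv2.undistortPoints(np.array(uv,float).reshape(-1,1,2),K,d).reshape(-1,2)
    ray=np.c_[p,np.ones(len(p))]@R; o=-R.T@t
    return o+ray*((z-o[2])/ray[:,2])[:,None]
def proj(C,P):
    K,d,R,t=C; return cv2.projectPoints(np.array(P,float).reshape(-1,1,3),cv2.Rodrigues(R)[0],t,K,d)[0].reshape(-1,2)
def totool(dw):
    "world shift -> tool axes, at present commanded/measured yaw"
    from scipy.spatial.transform import Rotation as Ro
    return Ro.from_euler('xyz',r.sense()['tcp_rot']).inv().apply(dw)
E
python3 - <<'E'
from h import *
C=cal('top')
im=cv2.imread('pics/top0.png')
a=cv2.resize(im[200:300,255:375],None,fx=5,fy=5,interpolation=cv2.INTER_CUBIC)
b=cv2.resize(im[265:300,425:470],None,fx=4,fy=4,interpolation=cv2.INTER_CUBIC)
o=np.zeros((500,800,3),np.uint8); o[:,:600]=a; o[:140,600:780]=b
cv2.imwrite('pics/c1.png',o)
print(unproj(C,[(447,283)],64),unproj(C,[(270,235),(355,222),(360,268),(276,277)],12),unproj(C,[(272,226)],139))
K,d,R,t=cal('wrist');print(-R.T@t,R)
E
```

```text
[[ 446.83768592 -252.18001305   64.        ]] [[573.75563384 222.11259059  12.        ]
 [614.58089726 -11.09864629  12.        ]
 [487.47604633 -26.20513009  12.        ]
 [458.38790657 201.98441546  12.        ]] [[576.83933209 205.75982341 139.        ]]
[101.81251007 621.25675587 374.25720494] [[ 0.28158655  0.95953518 -0.00112091]
 [ 0.91451888 -0.26802203  0.30301717]
 [ 0.29045521 -0.08635065 -0.95298444]]
```

View pics/c1.png

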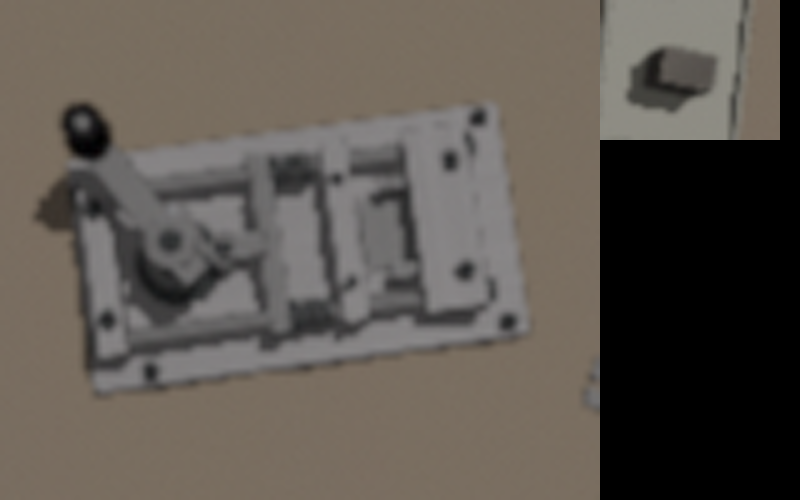

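Call:
carry_out(
  targets=[
    {"dp": [-40, -33, -2], "yaw": 7},
    {"dp": [-80, -66, -4], "yaw": 14},
    {"dp": [-121, -98, -5], "yaw": 21},
    {"dp": [-161, -130, -7], "yaw": 28},
    {"dp": [-201, -163, -9], "yaw": 35},
    {"dp": [-242, -195, -11], "yaw": 42},
    {"dp": [-282, -228, -12], "yaw": 49},
    {"dp": [-322, -260, -14], "yaw": 56},
    {"dp": [-362, -293, -16], "yaw": 63},
    {"dp": [-403, -325, -18], "yaw": 70},
    {"dp": [-443, -358, -19], "yaw": 77},
    {"dp": [-483, -390, -21], "yaw": 83},
  ],
)

```text
clock: 1.6
eef_pos: [530.2, 87.7, 260.1]
tcp_rot: [-3.141, 0.0, 1.403]
contact_force: [1.2, 0.1, -0.5]
opening: 0.998
grasp_force: 0.0
```

Call:
carry_out(
  targets=[
    {"dp": [0, 0, 0], "yaw": 0},
    {"dp": [0, 0, 0], "yaw": 0},
  ],
)

```text
clock: 1.85
eef_pos: [529.2, 89.3, 259.8]
tcp_rot: [-3.14, 0.0, 1.407]
contact_force: [-0.8, 1.2, 0.4]
opening: 1.002
grasp_force: 0.0
```

```bash
python3 - <<'E'
from h import *
s=r.sense();print(s['clock'],s['eef_pos'],s['tcp_rot'],s['contact_force'])
C=cal('wrist');im=r.grab_frame('wrist');cv2.imwrite('pics/w1.png',im[:,:,::-1]);np.save('C1.npy',np.array(C,object),allow_pickle=True)
E
```

```text
1.85 [529.15958398  89.27365585 259.84495859] [-3.14041424e+00  4.71806235e-05  1.40705060e+00] [-0.77791004  1.15444386  0.398819  ]
```

View pics/w1.png

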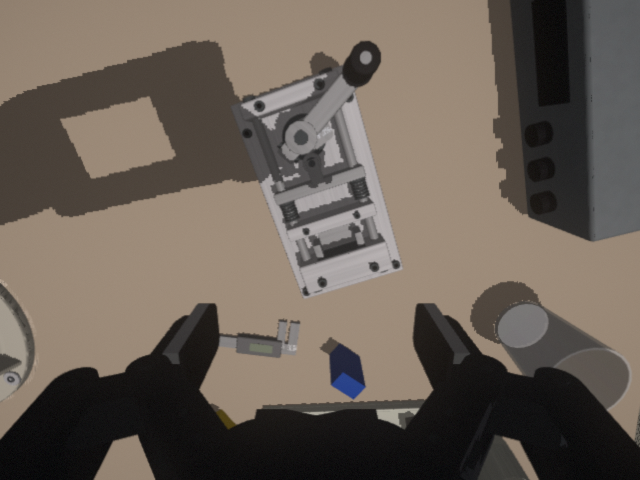

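The wrist view shows the rig with plate corners near (235,105), (345,68), (402,268), (305,297), shaft hub (300,138), knob (365,58). I'll zoom it for precise corners.

```bash
python3 - <<'E'
import cv2
im=cv2.imread('pics/w1.png')[35:305,225:415]
cv2.imwrite('pics/w1z.png',cv2.resize(cv2.convertScaleAbs(im,alpha=1.3),(422,600),interpolation=cv2.INTER_CUBIC))
E
```

```text
(no output)
```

View pics/w1z.png

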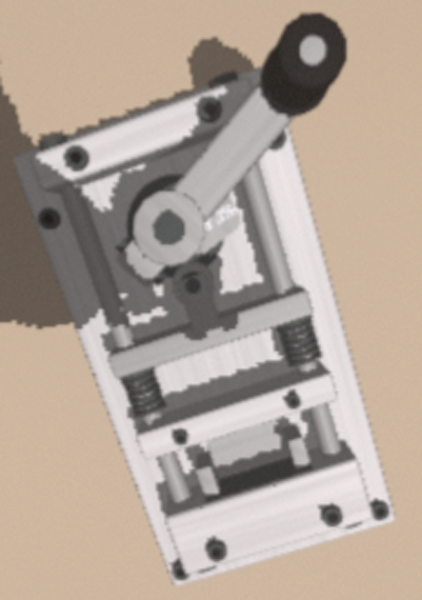

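```bash
cat >> h.py <<'E'
def rigp(p,q):  # rig coords -> world
    x,y,a=p; q=np.atleast_2d(np.array(q,float)); c,s=np.cos(a),np.sin(a)
    return np.c_[x+c*q[:,0]-s*q[:,1], y+s*q[:,0]+c*q[:,1], q[:,2]]
E
python3 - <<'E'
from h import *
from scipy.optimize import least_squares
C=np.load('C1.npy',allow_pickle=True)
f=lambda a:np.array(a,float)/2.2222+[225,35]
uv=f([(13,157),(175,584),(394,520)]); q=[(-65,130,12),(-65,-110,12),(65,-110,12)]
# right edge line point constraint left out; top-view corners as check
s=least_squares(lambda p:(proj(C,rigp(p,q))-uv).ravel(),[535,85,.17]);p=s.x
print('wrist',p,s.fun)
T=cal('top');uvT=np.array([(68,160),(495,103),(528,330),(95,393)])/5+[255,200]
qT=[(65,130,12),(65,-110,12),(-65,-110,12),(-65,130,12)]
s2=least_squares(lambda p:(proj(T,rigp(p,qT))-uvT).ravel(),p);print('top',s2.x,s2.fun)
print('nest',rigp(p,[0,-39,16]),'shaft',rigp(p,[0,75,116]))
k=unproj(C,f([(313,50)]),139)[0];h=unproj(C,f([(169,227)]),95)[0];sh=rigp(p,[0,75,116])[0]
print('knob',k,'hub',h,'r',np.linalg.norm((k-sh)[:2]),'ang',np.arctan2(*(k-sh)[1::-1]))
print('knob top',unproj(T,[np.array([83,125])/5+[255,200]],139))
print(((proj(C,rigp(p,[(0,-39,16),(-20,-54,48),(20,-54,48),(0,75,95),(65,130,12),(-20,-24,48),(20,-24,48)]))-[225,35])*2.2222).round())
b=np.array([(655,48),(717,57),(712,95),(660,85)]);bt=unproj(T,(b-[600,0])/4+[425,265],64);print('block top',bt,bt.mean(0))
E
```

```text
wrist [5.41087106e+02 9.18635256e+01 1.52961087e-01] [-0.61015687 -0.91174588 -0.56618566  1.16781458  1.25355359  0.29239698]
top [5.38446885e+02 8.94944854e+01 1.57384660e-01] [-0.66236502 -0.09483165  0.24615804 -0.50664704  0.56323381  0.5562706
 -0.15084952  0.01350469]
nest [[547.02935355  53.31888002  16.        ]] shaft [[529.65970816 165.98784389 116.        ]]
knob [583.54644027 209.78587653 139.        ] hub [528.92826533 165.86883352  95.        ] r 69.44096457062496 ang 0.6824849057336857
knob top [[579.39683934 206.85998515 139.        ]]
[[247. 440.]
 [221. 498.]
 [298. 474.]
 [171. 226.]
 [273.  60.]
 [202. 443.]
 [281. 418.]]
block top [[ 462.23205321 -230.62094275   64.        ]
 [ 457.07927903 -271.37495237   64.        ]
 [ 432.02879147 -267.77992492   64.        ]
 [ 437.94105897 -233.69365659   64.        ]] [ 447.32029567 -250.86736916   64.        ]
```

Everything agrees within 1 px: nest ≈ (547,53), shaft (530,166), knob (583.5,210), block ≈ (447,-251). Go look closely at the block.

Call:
carry_out(
  targets=[
    {"dp": [-35, 1, 6], "yaw": -9},
    {"dp": [-70, 3, 12], "yaw": -18},
    {"dp": [-105, 4, 18], "yaw": -27},
    {"dp": [-140, 6, 24], "yaw": -36},
    {"dp": [-175, 7, 30], "yaw": -45},
    {"dp": [-210, 8, 36], "yaw": -54},
    {"dp": [-245, 10, 42], "yaw": -63},
    {"dp": [-280, 11, 48], "yaw": -72},
    {"dp": [-315, 13, 54], "yaw": -81},
    {"dp": [-350, 14, 60], "yaw": -91},
    {"dp": [-350, 14, 60], "yaw": -91},
    {"dp": [-350, 14, 60], "yaw": -91},
  ],
)

```text
clock: 3.4
eef_pos: [486.5, -257.1, 200.3]
tcp_rot: [3.141, -0.0, 2.994]
contact_force: [0.9, -0.1, 0.6]
opening: 0.998
grasp_force: 0.0
```

```bash
python3 - <<'E'
from h import *
s=r.sense();print(s['clock'],s['eef_pos'],s['tcp_rot'])
C=cal('wrist');im=r.grab_frame('wrist');cv2.imwrite('pics/w2.png',im[:,:,::-1]);np.save('C2.npy',np.array(C,object),allow_pickle=True)
print(proj(C,[447,-251,64]))
E
```

```text
3.4 [ 486.50076417 -257.05516429  200.26509309] [ 3.14106569e+00 -3.78015641e-04  2.99393498e+00]
[[315.86288832 183.64598189]]
```

View pics/w2.png

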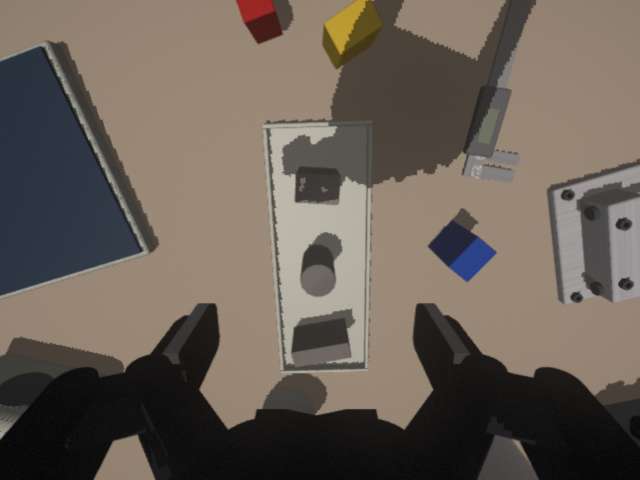

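```bash
python3 - <<'E'
import cv2
im=cv2.imread('pics/w2.png')[150:220,280:360]
cv2.imwrite('pics/w2z.png',cv2.resize(cv2.convertScaleAbs(im,alpha=1.8),None,fx=7,fy=7,interpolation=cv2.INTER_CUBIC))
E
```

```text
(no output)
```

View pics/w2z.png

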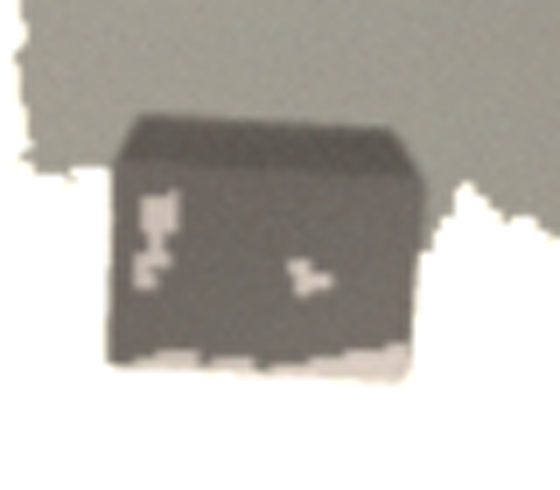

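```bash
python3 - <<'E'
from h import *
C=np.load('C2.npy',allow_pickle=True)
P=unproj(C,np.array([(118,162),(422,178),(409,381),(110,362)])/7+[280,150],64)
print(P,P.mean(0)); e=(P[1]-P[0]+P[2]-P[3])/2; print(np.linalg.norm(e),e,np.linalg.norm(P[3]-P[0]),'ydir ang',np.arctan2(e[1],e[0]))
e2=(P[3]-P[0]+P[2]-P[1])/2;print('xdir',np.arctan2(e2[1],e2[0]))
c=P.mean(0); yaw=np.pi/2+np.arctan2(e[1],e[0]); s=r.sense(); print('yaw want',yaw,'dtool deg',-np.degrees(yaw-s['tcp_rot'][2]))
print('dp', totool(np.array([c[0],c[1],56])-[486.5,-257.1,200.3]))
E
```

```text
[[ 436.55418655 -264.73595219   64.        ]
 [ 443.40897704 -230.78381069   64.        ]
 [ 466.44574212 -235.21978521   64.        ]
 [ 459.09792804 -269.4170142    64.        ]] [ 451.37670844 -250.03914057   64.        ]
34.806790556461216 [ 7.10130229 34.07468525  0.        ] 23.024609050217887 ydir ang 1.3653331668587916
xdir -0.19741528867817965
yaw want 2.936129493653688 dtool deg 3.358136264341068
dp [ 35.76219329   1.78709514 144.30475795]
```

Block top centred at (451.4,-250), turned so yaw +3.4° is needed. Descend and grip across the 36 mm side.

Call:
carry_out(
  targets=[
    {"dp": [20, 1, 30], "yaw": 2},
    {"dp": [36, 2, 60], "yaw": 3.4},
    {"dp": [36, 2, 90], "yaw": 3.4},
    {"dp": [36, 2, 115], "yaw": 3.4},
    {"dp": [36, 2, 135], "yaw": 3.4},
    {"dp": [36, 2, 148], "yaw": 3.4},
    {"dp": [36, 2, 156], "yaw": 3.4},
    {"dp": [36, 2, 156], "yaw": 3.4},
    {"dp": [36, 2, 156], "yaw": 3.4},
  ],
)

```text
clock: 4.58
eef_pos: [451.6, -251.2, 44.8]
tcp_rot: [-3.141, 0.001, 2.936]
contact_force: [0.2, 0.5, 0.4]
opening: 1.004
grasp_force: 0.0
```

Call:
carry_out(
  targets=[
    {"dp": [0, 0, 0]},
    {"dp": [0, 0, 0]},
    {"dp": [0, 0, 0]},
    {"dp": [0, 0, 0]},
    {"dp": [0, 0, 0]},
    {"dp": [0, 0, 0]},
    {"dp": [0, 0, 0]},
    {"dp": [0, 0, 0]},
  ],
  fingers=-0.4,
  grip_force=30,
)

```text
schema error: expected keys dp, yaw
```

Call:
carry_out(
  targets=[
    {"dp": [0, 0, 0], "yaw": 0},
    {"dp": [0, 0, 0], "yaw": 0},
    {"dp": [0, 0, 0], "yaw": 0},
    {"dp": [0, 0, 0], "yaw": 0},
    {"dp": [0, 0, 0], "yaw": 0},
    {"dp": [0, 0, 0], "yaw": 0},
    {"dp": [0, 0, 0], "yaw": 0},
    {"dp": [0, 0, 0], "yaw": 0},
  ],
  fingers=-0.5,
  grip_force=35,
)

```text
clock: 5.58
eef_pos: [451.3, -251.2, 44.6]
tcp_rot: [-3.141, 0.0, 2.936]
contact_force: [-0.7, -0.3, 5.1]
opening: 0.419
grasp_force: 35.1
```

Call:
carry_out(
  targets=[
    {"dp": [0, 0, -10], "yaw": 0},
    {"dp": [0, 0, -35], "yaw": 0},
    {"dp": [0, 0, -65], "yaw": 0},
    {"dp": [-3, 30, -90], "yaw": 6},
    {"dp": [-6, 70, -95], "yaw": 15},
    {"dp": [-11, 110, -95], "yaw": 24},
    {"dp": [-15, 155, -95], "yaw": 33},
    {"dp": [-20, 200, -95], "yaw": 42},
    {"dp": [-24, 245, -95], "yaw": 51},
    {"dp": [-28, 280, -95], "yaw": 60},
    {"dp": [-31, 308, -95], "yaw": 67},
    {"dp": [-32, 318, -95], "yaw": 69.4},
  ],
)

```text
clock: 7.08
eef_pos: [547.7, 55.3, 139.7]
tcp_rot: [3.141, -0.0, 1.724]
contact_force: [-0.5, -0.4, -1.0]
opening: 0.414
grasp_force: 35.4
```

Call:
carry_out(
  targets=[
    {"dp": [0, 0, 20], "yaw": 0},
    {"dp": [0, 0, 30], "yaw": 0},
    {"dp": [0, 0, 30], "yaw": 0},
  ],
)

```text
clock: 7.45
eef_pos: [546.7, 53.5, 108.7]
tcp_rot: [-3.14, -0.0, 1.725]
contact_force: [0.6, 0.3, -0.8]
opening: 0.415
grasp_force: 35.4
```

```bash
python3 - <<'E'
from h import *
s=r.sense();print(s['clock'],s['eef_pos'],s['tcp_rot'],s['opening'],s['contact_force'])
C=cal('wrist');im=r.grab_frame('wrist')[:,:,::-1];cv2.imwrite('pics/w3.png',im);np.save('C3.npy',np.array(C,object),allow_pickle=True)
cv2.imwrite('pics/w3z.png',cv2.resize(cv2.convertScaleAbs(im[200:440,200:460],alpha=1.5),None,fx=2.5,fy=2.5,interpolation=cv2.INTER_CUBIC))
p=[541.1,91.9,.154]
print(((proj(C,rigp(p,[(-49,-54,48),(49,-54,48),(-49,-24,46),(49,-24,46),(0,-39,16)]))-[200,200])*2.5).round())
E
```

```text
7.45 [546.67168429  53.50631621 108.74271044] [-3.13985119e+00 -1.05243555e-04  1.72466244e+00] 0.41499142593280286 [ 0.58752336  0.34425458 -0.7671843 ]
[[ 99. 217.]
 [483. 218.]
 [ 93. 103.]
 [489. 103.]
 [291. 121.]]
```

View pics/w3z.png

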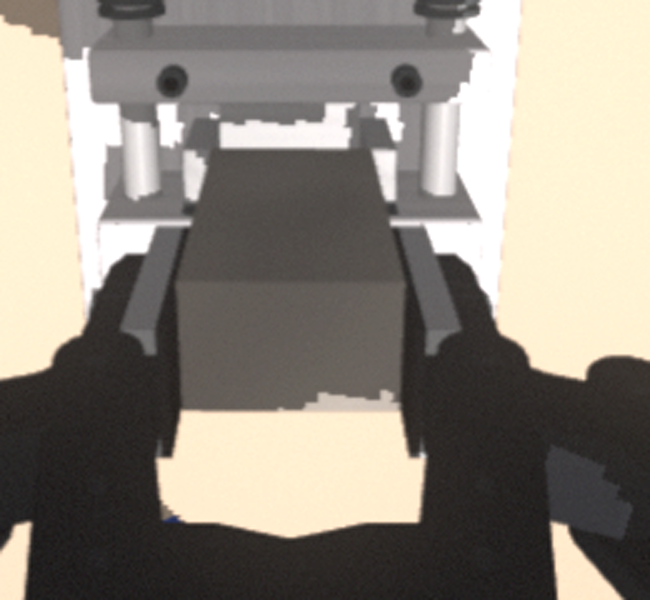

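Jaw edges lie where predicted (rows ≈218 and ≈102 in the crop), and the block's lower +y edge is (210..372,150). Work out the remaining offset.

```bash
python3 - <<'E'
from h import *
C=np.load('C3.npy',allow_pickle=True);p=[541.1,91.9,.154]
n=rigp(p,[0,-39,16])[0];a=.154;R=np.array([[np.cos(a),np.sin(a)],[-np.sin(a),np.cos(a)]])
for uv,z in (((210,150),68.1),((372,150),68.1),((180,282),128.1),((405,282),128.1),((180,410),128.1),((404,410),128.1),((291,218),48),((291,102),46),((141,150),30)):
    print(uv,(R@(unproj(C,[np.array(uv)/2.5+200],z)[0]-n)[:2]).round(2))
E
```

```text
(210, 150) [-18.12  10.98]
(372, 150) [18.09 11.01]
(180, 282) [-17.23  11.8 ]
(405, 282) [17.72 11.85]
(180, 410) [-18.17 -11.82]
(404, 410) [ 18.55 -11.76]
(291, 218) [ -0.   -15.18]
(291, 102) [-0.02 15.28]
(141, 150) [-40.8   -3.48]
```

Centred within ~0.5 mm. Descend.

Call:
carry_out(
  targets=[
    {"dp": [0, 0, 12], "yaw": 0},
    {"dp": [0, 0, 24], "yaw": 0},
    {"dp": [0, 0, 34], "yaw": 0},
    {"dp": [0, 0, 41], "yaw": 0},
    {"dp": [0, 0, 46], "yaw": 0},
    {"dp": [0, 0, 49], "yaw": 0},
    {"dp": [0, 0, 51], "yaw": 0},
    {"dp": [0, 0, 51], "yaw": 0},
  ],
)

```text
clock: 8.5
eef_pos: [547.4, 53.7, 58.3]
tcp_rot: [3.141, 0.0, 1.725]
contact_force: [0.5, -0.2, -1.0]
opening: 0.415
grasp_force: 35.4
```

Call:
carry_out(
  targets=[
    {"dp": [0, 0, 0.5], "yaw": 0},
    {"dp": [0, 0, 1], "yaw": 0},
    {"dp": [0, 0, 1.5], "yaw": 0},
    {"dp": [0, 0, 1.5], "yaw": 0},
  ],
)

```text
clock: 9.0
eef_pos: [547.3, 53.7, 56.7]
tcp_rot: [-3.142, 0.0, 1.725]
contact_force: [0.5, 0.1, -0.8]
opening: 0.416
grasp_force: 35.4
```

Call:
carry_out(
  targets=[
    {"dp": [0, 0, 0.4], "yaw": 0},
    {"dp": [0, 0, 0.8], "yaw": 0},
    {"dp": [0, 0, 0.8], "yaw": 0},
  ],
)

```text
clock: 9.38
eef_pos: [547.4, 53.7, 56.6]
tcp_rot: [3.141, 0.0, 1.725]
contact_force: [-2.0, -0.7, 7.3]
opening: 0.415
grasp_force: 36.5
```

Call:
carry_out(
  targets=[
    {"dp": [0, 0, 0], "yaw": 0},
    {"dp": [0, 0, 0], "yaw": 0},
    {"dp": [0, 0, 0], "yaw": 0},
    {"dp": [0, 0, 0], "yaw": 0},
    {"dp": [0, 0, 0], "yaw": 0},
    {"dp": [0, 0, 0], "yaw": 0},
  ],
  fingers=0.4,
)

```text
clock: 10.12
eef_pos: [547.4, 53.7, 56.0]
tcp_rot: [-3.142, 0.0, 1.725]
contact_force: [-0.5, 0.1, -0.2]
opening: 0.698
grasp_force: 0.0
```

Call:
carry_out(
  targets=[
    {"dp": [0, 0, -10], "yaw": 0},
    {"dp": [0, 0, -40], "yaw": 0},
    {"dp": [0, 0, -80], "yaw": 0},
    {"dp": [0, 0, -120], "yaw": 0},
    {"dp": [0, 0, -150], "yaw": 0},
    {"dp": [0, 0, -150], "yaw": 0},
    {"dp": [0, 0, -150], "yaw": 0},
  ],
)

```text
clock: 11.0
eef_pos: [546.9, 53.7, 205.7]
tcp_rot: [-3.141, 0.0, 1.725]
contact_force: [-0.8, -0.6, -0.3]
opening: 0.699
grasp_force: 0.0
```

```bash
python3 - <<'E'
from h import *
s=r.sense();print(s['clock'],s['eef_pos'],s['tcp_rot'],s['opening'],s['contact_force'])
C=cal('wrist');im=r.grab_frame('wrist')[:,:,::-1];cv2.imwrite('pics/w4.png',im);np.save('C4.npy',np.array(C,object),allow_pickle=True)
cv2.imwrite('pics/w4z.png',cv2.resize(cv2.convertScaleAbs(im[0:400,160:480],alpha=1.3),None,fx=1.5,fy=1.5,interpolation=cv2.INTER_CUBIC))
E
```

```text
11.0 [546.89651807  53.65401393 205.70590166] [-3.14118902e+00  3.19551257e-06  1.72478950e+00] 0.6992065790421688 [-0.79662654 -0.60731604 -0.30551304]
```

View pics/w4z.png

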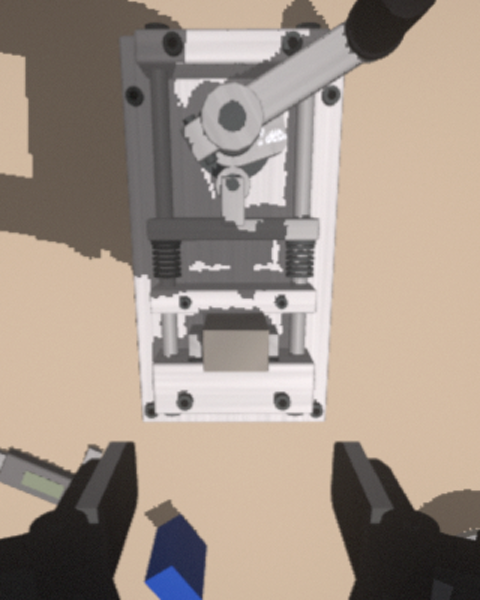

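Block stands in the nest between the jaws. Now go to the knob at (584,210).

Call:
carry_out(
  targets=[
    {"dp": [40, 16, 0], "yaw": -5},
    {"dp": [85, 34, 0], "yaw": -10},
    {"dp": [125, 51, 0], "yaw": -13},
    {"dp": [149, 60.7, 0], "yaw": -13},
    {"dp": [149, 60.7, 0], "yaw": -13},
    {"dp": [149, 60.7, 30], "yaw": -13},
    {"dp": [149, 60.7, 60], "yaw": -13},
    {"dp": [149, 60.7, 85], "yaw": -13},
    {"dp": [149, 60.7, 97], "yaw": -13},
    {"dp": [149, 60.7, 100], "yaw": -13},
    {"dp": [149, 60.7, 100], "yaw": -13},
  ],
  fingers=0.6,
)

```text
clock: 12.42
eef_pos: [584.9, 210.0, 106.6]
tcp_rot: [3.141, 0.0, 1.951]
contact_force: [0.4, -0.3, -0.1]
opening: 0.8
grasp_force: 0.0
```

Call:
carry_out(
  targets=[
    {"dp": [0, 0, 0], "yaw": 0},
    {"dp": [0, 0, 0], "yaw": 0},
    {"dp": [0, 0, 0], "yaw": 0},
    {"dp": [0, 0, 0], "yaw": 0},
    {"dp": [0, 0, 0], "yaw": 0},
    {"dp": [0, 0, 0], "yaw": 0},
    {"dp": [0, 0, 0], "yaw": 0},
    {"dp": [0, 0, 0], "yaw": 0},
  ],
  fingers=-0.8,
  grip_force=20,
)

```text
clock: 13.42
eef_pos: [583.9, 209.9, 106.6]
tcp_rot: [-3.14, 0.0, 1.952]
contact_force: [-3.8, -2.5, 6.5]
opening: 0.251
grasp_force: 21.0
```

```bash
cat > arc.py <<'E'
from h import *
import sys
# rows along the knob circle: start angle, end angle, step rad (world), relative to the pose at the start angle
a0,a1,n=float(sys.argv[1]),float(sys.argv[2]),int(sys.argv[3])
s=r.sense(); print(s['clock'],s['eef_pos'],s['opening'],s['grasp_force'],s['contact_force'])
S=np.array([529.7,166.0]); v=s['eef_pos'][:2]-S; print('meas r',np.hypot(*v),'ang',np.arctan2(v[1],v[0]))
for a in np.linspace(a0,a1,n+1)[1:]:
    d=70*np.array([np.cos(a)-np.cos(a0),np.sin(a)-np.sin(a0),0]); print(round(a,3),totool(d).round(1)[:2])
E
python3 arc.py 0.683 -0.217 10
```

```text
13.425 [583.90306145 209.85409373 106.56549857] 0.2511514208547887 20.95738023519516 [-3.8451194  -2.45568624  6.45403408]
meas r 69.72197220097893 ang 0.6802472673097245
0.593 [-6.1  1.6]
0.503 [-12.3   2.6]
0.413 [-18.6   3.1]
0.323 [-24.9   3. ]
0.233 [-31.1   2.4]
0.143 [-37.3   1.2]
0.053 [-43.4  -0.6]
-0.037 [-49.2  -2.9]
-0.127 [-54.9  -5.7]
-0.217 [-60.2  -9. ]
```

Call:
carry_out(
  targets=[
    {"dp": [-6.1, 1.6, 0], "yaw": 0},
    {"dp": [-12.3, 2.6, 0], "yaw": 0},
    {"dp": [-18.6, 3.1, 0], "yaw": 0},
    {"dp": [-24.9, 3.0, 0], "yaw": 0},
  ],
)

```text
clock: 13.92
eef_pos: [595.4, 188.0, 106.5]
tcp_rot: [-3.139, -0.001, 1.952]
contact_force: [-6.5, -0.7, 8.0]
opening: 0.25
grasp_force: 21.1
```

```bash
python3 arc.py 0.323 -0.577 10
```

```text
13.925 [595.40277737 188.04418329 106.48001444] 0.2497353102004603 21.11771911382675 [-6.49313954 -0.65730788  8.03264347]
meas r 69.30224361898281 ang 0.3237116176361638
0.233 [-6.3 -0.6]
0.143 [-12.4  -1.9]
0.053 [-18.5  -3.6]
-0.037 [-24.4  -5.9]
-0.127 [-30.   -8.7]
-0.217 [-35.4 -12. ]
-0.307 [-40.4 -15.8]
-0.397 [-45.1 -20. ]
-0.487 [-49.4 -24.6]
-0.577 [-53.2 -29.6]
```

Call:
carry_out(
  targets=[
    {"dp": [-6.3, -1.0, 0], "yaw": 0},
    {"dp": [-12.4, -2.3, 0], "yaw": 0},
    {"dp": [-18.5, -4.1, 0], "yaw": 0},
    {"dp": [-24.4, -6.4, 0], "yaw": 0},
    {"dp": [-30, -9.2, 0], "yaw": 0},
  ],
)

```text
clock: 14.55
eef_pos: [598.0, 157.6, 106.5]
tcp_rot: [-3.14, -0.002, 1.951]
contact_force: [-5.9, 5.7, 7.0]
opening: 0.252
grasp_force: 21.0
```

```bash
python3 arc.py -0.127 -1.027 10
```

```text
14.55 [598.04991454 157.6315013  106.5139689 ] 0.2516127946381334 20.984652936458588 [-5.86115031  5.65961889  7.01740251]
meas r 68.8603121388735 ang -0.12182977261147633
-0.217 [-5.4 -3.3]
-0.307 [-10.4  -7.1]
-0.397 [-15.1 -11.3]
-0.487 [-19.4 -15.9]
-0.577 [-23.2 -20.9]
-0.667 [-26.6 -26.2]
-0.757 [-29.5 -31.8]
-0.847 [-31.9 -37.6]
-0.937 [-33.7 -43.6]
-1.027 [-35.  -49.8]
```

Call:
carry_out(
  targets=[
    {"dp": [-5.4, -3.6, 0], "yaw": 0},
    {"dp": [-10.4, -7.4, 0], "yaw": 0},
    {"dp": [-15, -11.7, 0], "yaw": 0},
  ],
)

```text
clock: 14.92
eef_pos: [593.6, 140.6, 106.7]
tcp_rot: [3.14, -0.003, 1.951]
contact_force: [-2.5, 11.9, 3.5]
opening: 0.251
grasp_force: 20.6
```

```bash
python3 arc.py -0.397 -1.297 10
```

```text
14.925 [593.59313692 140.63175696 106.65900359] 0.25064310461869654 20.64074546098709 [-2.53431506 11.94299619  3.50263817]
meas r 68.74504127657787 ang -0.37795356503545857
-0.487 [-4.3 -4.6]
-0.577 [-8.1 -9.6]
-0.667 [-11.5 -14.9]
-0.757 [-14.4 -20.5]
-0.847 [-16.8 -26.3]
-0.937 [-18.7 -32.3]
-1.027 [-20.  -38.5]
-1.117 [-20.7 -44.8]
-1.207 [-20.9 -51. ]
-1.297 [-20.5 -57.3]
```

Call:
carry_out(
  targets=[
    {"dp": [-2.2, -2.3, 0], "yaw": 0},
    {"dp": [-4.3, -4.6, 0], "yaw": 0},
  ],
)

```text
clock: 15.18
eef_pos: [591.2, 135.5, 106.7]
tcp_rot: [3.139, -0.003, 1.951]
contact_force: [-2.0, 13.2, 2.0]
opening: 0.252
grasp_force: 20.6
```

Call:
carry_out(
  targets=[
    {"dp": [-2, -2.5, 0], "yaw": 0},
    {"dp": [-3.8, -5, 0], "yaw": 0},
  ],
)

```text
clock: 15.42
eef_pos: [588.1, 130.1, 106.7]
tcp_rot: [3.139, -0.003, 1.951]
contact_force: [-2.6, 13.0, 2.8]
opening: 0.247
grasp_force: 20.7
```

```bash
python3 arc.py -0.577 -1.477 10
```

```text
15.425 [588.12095831 130.07204847 106.72131707] 0.24650963120889335 20.661772191524506 [-2.60036864 12.9536909   2.83403291]
meas r 68.5844448203017 ang -0.5513643170130492
-0.667 [-3.4 -5.3]
-0.757 [ -6.3 -10.9]
-0.847 [ -8.7 -16.7]
-0.937 [-10.5 -22.7]
-1.027 [-11.8 -28.9]
-1.117 [-12.6 -35.2]
-1.207 [-12.8 -41.5]
-1.297 [-12.4 -47.7]
-1.387 [-11.4 -54. ]
-1.477 [ -9.9 -60.1]
```

Call:
carry_out(
  targets=[
    {"dp": [-1.5, -2.9, 0], "yaw": 0},
    {"dp": [-3.1, -5.5, 0], "yaw": 0},
  ],
)

```text
clock: 15.68
eef_pos: [584.2, 124.6, 106.7]
tcp_rot: [3.14, -0.002, 1.951]
contact_force: [-2.7, 8.7, 4.1]
opening: 0.25
grasp_force: 20.7
```

Call:
carry_out(
  targets=[
    {"dp": [-1.3, -2.8, 0], "yaw": 0},
    {"dp": [-2.8, -5.7, 0], "yaw": 0},
  ],
)

```text
clock: 15.92
eef_pos: [579.6, 119.2, 106.7]
tcp_rot: [3.141, -0.002, 1.952]
contact_force: [-4.0, 4.6, 5.8]
opening: 0.25
grasp_force: 20.8
```

```bash
python3 arc.py -0.757 -1.657 10
```

```text
15.925 [579.58734448 119.22134106 106.71343801] 0.25008267801694617 20.794809758663177 [-4.00951086  4.62419772  5.75833636]
meas r 68.3885229519935 ang -0.7532502062045884
-0.847 [-2.4 -5.8]
-0.937 [ -4.2 -11.8]
-1.027 [ -5.5 -18. ]
-1.117 [ -6.3 -24.3]
-1.207 [ -6.5 -30.6]
-1.297 [ -6.1 -36.8]
-1.387 [ -5.1 -43.1]
-1.477 [ -3.6 -49.2]
-1.567 [ -1.5 -55.1]
-1.657 [  1.  -60.9]
```

The resistance has fallen to about zero at -0.75: this is the corner, so the flat should be near -1.13.

Call:
carry_out(
  targets=[
    {"dp": [-1.2, -2.9, 0], "yaw": 0},
    {"dp": [-2.2, -6, 0], "yaw": 0},
  ],
)

```text
clock: 16.18
eef_pos: [574.5, 114.4, 106.7]
tcp_rot: [-3.141, -0.001, 1.952]
contact_force: [-4.6, 3.3, 7.5]
opening: 0.249
grasp_force: 20.9
```

Call:
carry_out(
  targets=[
    {"dp": [-1, -3, 0], "yaw": 0},
    {"dp": [-1.8, -6.1, 0], "yaw": 0},
  ],
)

```text
clock: 16.42
eef_pos: [569.4, 110.3, 106.7]
tcp_rot: [-3.141, -0.001, 1.952]
contact_force: [-3.7, 3.9, 6.3]
opening: 0.25
grasp_force: 20.9
```

```bash
python3 arc.py -0.937 -1.137 4
```

```text
16.425 [569.41483986 110.30377301 106.66379597] 0.24966850593070003 20.917774736881256 [-3.65277456  3.87775371  6.3350734 ]
meas r 68.40568840871988 ang -0.9513578827229402
-0.987 [-0.8 -3.4]
-1.037 [-1.4 -6.9]
-1.087 [ -1.9 -10.3]
-1.137 [ -2.1 -13.8]
```

Call:
carry_out(
  targets=[
    {"dp": [-0.7, -3.4, 0], "yaw": 0},
    {"dp": [-1.2, -6.9, 0], "yaw": 0},
  ],
)

```text
clock: 16.68
eef_pos: [564.3, 106.9, 106.7]
tcp_rot: [3.14, -0.001, 1.951]
contact_force: [-1.0, 4.8, 4.5]
opening: 0.253
grasp_force: 20.8
```

Call:
carry_out(
  targets=[
    {"dp": [-0.4, -3.4, 0], "yaw": 0},
    {"dp": [-0.6, -5.5, 0], "yaw": 0},
  ],
)

```text
clock: 16.92
eef_pos: [559.8, 104.4, 106.8]
tcp_rot: [3.139, -0.001, 1.951]
contact_force: [-0.9, 6.4, 5.0]
opening: 0.254
grasp_force: 20.8
```

```bash
python3 arc.py -1.12 -1.32 4
```

```text
16.925 [559.81449968 104.3555141  106.76101687] 0.25351375721531233 20.812504291534424 [-0.87504399  6.38050913  5.00425458]
meas r 68.60703850571514 ang -1.1163756692103048
-1.17 [-0.2 -3.5]
-1.22 [-0.1 -7. ]
-1.27 [  0.1 -10.5]
-1.32 [  0.4 -14. ]
```

Call:
carry_out(
  targets=[
    {"dp": [-0.1, -3.5, 0], "yaw": 0},
    {"dp": [0, -7, 0], "yaw": 0},
  ],
)

```text
clock: 17.18
eef_pos: [554.1, 101.8, 106.8]
tcp_rot: [3.138, -0.0, 1.951]
contact_force: [2.8, 7.2, 3.3]
opening: 0.251
grasp_force: 20.7
```

Resistance rises again (~5 N), so the flat is behind; go back 0.1 rad and let go.

Call:
carry_out(
  targets=[
    {"dp": [-0.1, 3.5, 0], "yaw": 0},
    {"dp": [-0.1, 7, 0], "yaw": 0},
    {"dp": [-0.1, 7, 0], "yaw": 0},
  ],
)

```text
clock: 17.55
eef_pos: [559.3, 104.1, 106.6]
tcp_rot: [3.141, -0.001, 1.952]
contact_force: [-3.8, 4.9, 8.1]
opening: 0.252
grasp_force: 21.1
```

Call:
carry_out(
  targets=[
    {"dp": [0, 0, 0], "yaw": 0},
    {"dp": [0, 0, 0], "yaw": 0},
    {"dp": [0, 0, 0], "yaw": 0},
    {"dp": [0, 0, 0], "yaw": 0},
  ],
  fingers=0.3,
)

```text
clock: 18.05
eef_pos: [559.1, 103.3, 105.9]
tcp_rot: [-3.141, 0.0, 1.952]
contact_force: [-0.6, 1.3, 0.3]
opening: 0.653
grasp_force: 0.0
```

Call:
carry_out(
  targets=[
    {"dp": [0, 0, -10], "yaw": 0},
    {"dp": [0, 0, -40], "yaw": 0},
    {"dp": [0, 0, -80], "yaw": 0},
    {"dp": [20, 0, -120], "yaw": 0},
    {"dp": [20, 0, -140], "yaw": 0},
    {"dp": [20, 0, -140], "yaw": 0},
    {"dp": [20, 0, -140], "yaw": 0},
  ],
)

```text
clock: 18.92
eef_pos: [551.3, 121.7, 245.3]
tcp_rot: [-3.141, -0.0, 1.952]
contact_force: [1.0, 1.0, 0.3]
opening: 0.652
grasp_force: 0.0
```

```bash
python3 - <<'E'
from h import *
s=r.sense();print(s['clock'],s['eef_pos'],s['contact_force'])
C=cal('wrist');im=r.grab_frame('wrist')[:,:,::-1];np.save('C5.npy',np.array(C,object),allow_pickle=True)
cv2.imwrite('pics/w5.png',cv2.convertScaleAbs(im,alpha=1.3))
p=[541.1,91.9,.154];a=-1.12
print('pred knob',proj(C,[[529.4+70*np.cos(a),165.7+70*np.sin(a),139]]),'block top',proj(C,rigp(p,[(-18,-54,76),(18,-54,76),(18,-30,76),(-18,-30,76)])).round(1))
E
```

```text
18.925 [551.28232362 121.71488805 245.28761756] [0.97078685 0.97398795 0.26426536]
pred knob [[316.99998187 268.20946744]] block top [[265.5 292.4]
 [300.8 299.7]
 [306.  278.3]
 [270.  270.6]]
```

View pics/w5.png

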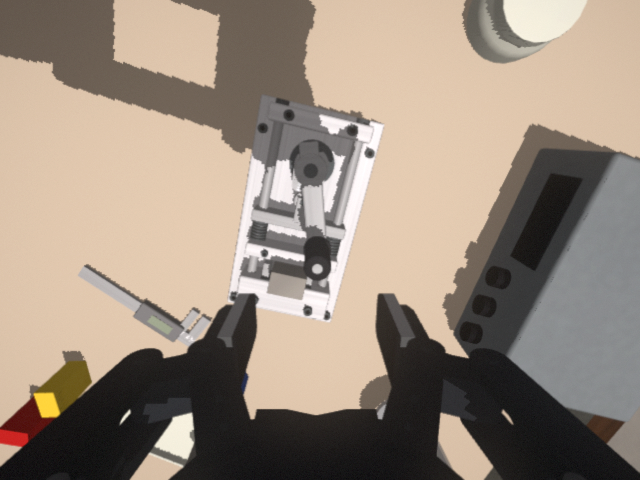

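The knob stayed at (317,268), right where the flat was predicted. The block top, with its lower edge from (268,293) to (303,299), is home against the fixed jaw.

```bash
python3 -c "
from rig import r
print(r.sign_off())"
```

```text
the job is handed in; nothing more can be done
None
```

I handed the job in at about 19 s: the block stands in the nest, pushed home on the fixed jaw. The crank has stayed put in the flat (0.1 rad farther it resisted again, about 5 N) since I let go, and the verdict was not shown.

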